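Set the macro rail to its gauge line

TASK

Bring the camera up to its set distance from the terrarium: with a fingertip on top of the knurled wheel at the side of the camera stand, roll the wheel so that the rail creeps towards the glass bowl, until the line on the rail's steel marker clip stands level with the long gauge line on the scale plate (roll back if you go past). The wheel is only rolled under the fingertip, never taken between the fingers; do not touch the rail, its clip or the camera, do not shove or tip the stand, leave the bowl, the two pots and the bottle where they are, and take the hand clear at the end.

Things in the scene. Friction and masses are not known exactly. Their poses are not given: they have to be found in the camera images.
- stand: Heavy loose stand of a macro focusing rail (3.5 kg with all). Origin on the table under the wheel's axle and the rail's centre line; x along the rail towards lens and bowl, y left of that, z up. Dark base plate x -95 to 125, y -75 to 75 mm, 12 thick. Column with a black block x -32 to 32, y -33 to 33, z 58 to 101 mm, in whose top the rail slides along x. Small black lock knob on its +y side: unused.
- wheel: Knurled aluminium wheel, 50 mm diameter, 20 wide, axle level along stand y; origin its centre, at stand (0, -53, 86) mm; its top (z 111) is free. Turns in place (its frame turns too) and drives the rail by a pinion: pushing its top to stand +x moves the rail +x, 4 mm per rad (0.16 mm per mm of rim); reversible. Stays where left. Takes 1 to 2 N at the rim: press down 4 to 8 N to roll it without slip.
- rail: Sliding black-anodised rail, 300 x 40 x 12 mm, top 104 mm above the table, its edge 23 mm from the wheel's inner face; carries the clip and, in front, a black camera (108 wide in y, top 172 mm above the table, back 102 mm ahead of the axle at the start, lens to 186). Origin: middle of the rail. Travel from the start: 45 mm forward, 12 back. Not to be touched.
- clip_line (a point): Middle of the 2 mm black line across the steel marker clip (12 mm long, 42 wide in y, 3.5 high) on top of the rear of the rail; on the rail's centre line, 104 mm above the table. Moves with the rail. Starts 12 to 28 mm behind (-x of) the gauge line.
- gauge_line (a point): Middle of the gauge line: the long black line, 2 mm wide, across the 13 mm wide aluminium scale plate that runs back from the block beside the rail on the wheel's side (other ticks, every 5 mm, are thin and short). At stand (-62, -28.5, 104) mm, axes as the stand's. Gap to close: from clip_line to gauge_line along this x.
- bowl: Glass terrarium bowl with small succulents, 124 mm diameter, 82 high, loose, in front of the lens. Origin: centre of its underside. Leave alone.
- pot_a: Brown plastic plant pot, 81 mm diameter at the rim, 78 high, loose. Origin: centre of its underside. Leave alone.
- pot_b: A second pot, the same. Leave alone.
- bottle: White squeeze bottle, 60 mm diameter, 150 mm high, loose. Origin: centre of its underside. Leave alone.

How it is judged:
On the way:
1. the fingers on the wheel have rolled the gap down below 8 mm (contact force between the fingers and wheel above 0.3 N and x of clip_line in the frame of gauge_line above -0.008 m), for 0.02 s.
At the end, for the whole second after the job is handed in: The clip's line is within 2 mm of the gauge line along the rail, the rail is at rest, the stand stands flat within 12 mm of where it was, and bowl, pots and bottle are within 15 mm of where they were (x of clip_line in the frame of gauge_line between -0.002 and 0.002 m and linear speed of rail below 0.004 m/s and distance of stand from where it was at the start of the episode below 0.012 m and angle between stand's own z axis and vertical below 0.03 rad and distance of each of bowl, pot_a, pot_b, bottle from where it was at the start of the episode below 0.015 m); the robot touches nothing.
It fails at once if the rail, its clip or the camera is touched (more than 1 N) (contact force between any of the fingers, the arm and rail above 1 N).
It fails at once if the wheel is taken between the fingers (the point midway between the finger pads comes within 30 mm of the wheel's centre) (distance between the grasp point and wheel below 0.03 m).
It fails at once if the stand is shoved more than 12 mm, lifted or tipped (distance of stand from where it was at the start of the episode above 0.012 m or angle between stand's own z axis and vertical above 0.08 rad).
It fails at once if the bowl, a pot or the bottle is moved more than 15 mm (distance of any of bowl, pot_a, pot_b, bottle from where it was at the start of the episode above 0.015 m).
It also fails if it takes over 72 s, if anything falls off the work surface, if the arm or the gripper's body presses on something with over 40 N, if the wrist force passes 120 N, or if a joint passes its speed limit or range.

ROBOT

A 6-joint arm with a two-finger parallel gripper is mounted at the origin on the work surface. World frame = base frame: x ahead of the robot, y to its left, z up, the work surface at z = 0. Lengths are in m, angles in rad, forces in N, time in s.
With the tool pointing down it reaches from about 0.35 to 0.775 m from the base axis. Payload 7.3 kg.
Tool frame: the origin (TCP) lies midway between the tips of the shut fingers; the grasp point (between the pads) lies 19 mm behind it; z points along the fingers, y is the line along which they close (so a half turn about z gives the same grasp; the last joint's range is limited). The gripper opens to 92 mm and grips with 3 to 60 N. Pads are 19 mm wide; open, the fingers measure 130 mm over their backs; the gripper's body (75 mm by 190 mm) begins 47 mm behind the grasp point.
Start: joints at [1.172, 0.342, 1.524, -0, 1.275, -0.146], TCP at [0.131, 0.508, 0.227] pointing down, gripper open.
Joint ranges: [-2.53, 2.53], [-0.77, 2.02], [0.04, 2.7], [-1, 4.14], [0.28, 2.66], [-3.11, 3.11]. Speed limits (rad/s): [2.57, 2.57, 3.14, 3.14, 3.14, 3.14].

INTERFACE

Orientations are given as [roll, pitch, yaw] about the fixed x, y, z axes, in that order (R = Rz(yaw) Ry(pitch) Rx(roll)).
In Python, from workcell import bot, eyes, sign_off gives the robot as it stands. The module is installed in compiled form; this text tells all that it offers.
- The arm moves only by the tool play_rows, never from a script. Its arguments are lists of equal length, an entry for each row: "translation": the shift along the tool's x, y, z in cm, a list of three; "twist": the turn about the tool's z in rad; "hand": the closure in counts, from 0 (fully open) to 255 (shut). A call has 1 to 5 rows; each row is the pose to reach, as a shift and turn from the pose commanded when the call began, along the tool's axes at that moment; what a row does not reach only later rows make up. A row lasts 1/12 s, in which the tool goes at most 41.7 mm and 7.16 degrees, less where a joint would pass 70% of its speed; a pose out of reach is approached as far as the arm can. A call with a gripper value outside its range is refused whole. The fingers move at their own pace and stop on an object; the grip force is fixed at half the most. Time passes only in rows, so rows that repeat a pose let the fingers close. It gives the time, the measured TCP pose, the force, the opening and the grip force at its end, in the units of the state.
- bot.read_state(): the state, without advancing time (a new reading comes with each control period).
- eyes.get_image(name): name is "scene" or "top"; returns the picture (480x640x3 uint8, red, green, blue); there is no depth.
- eyes.camera_info(name): a dict with "fx", "fy", "cx", "cy" (pixels), "camera_from_world" (4x4, takes a point from world to camera coordinates). Camera axes: x right, y down, z forward; pixel columns grow to the right and rows downward; lengths in m; the calibration is good to about 2 mm. A picture is of the moment at which its call begins. camera_info takes no time and is no camera call.
- sign_off(): hands the job in; it is judged then, once.
The state is a dict: "clock": time; "q": joint angles; "dq": joint speeds; "joint_torque": joint torques, N m; "ee_pos": TCP position; "ee_rot": TCP orientation; "force": force on the tool from outside, world axes, zero at the start; "ft_torque": the same for the moment, N m; "finger_gap": opening from 0.0 (shut) to 1.0 (fully open); "grasp_force": force on a finger pad.
Only numpy, scipy, OpenCV 4.12 (cv2) and the standard library are available. Lean on these libraries where they do the work, as an engineer would, in place of code of your own. Each camera call takes 0.05 s, during which the arm holds its last target. There are 200 camera calls.

## Working session

There is one attempt and no reset: what is moved stays moved. The work goes in short steps, Python scripts to look and compute and a tool call to move; the robot and the scene stay as the last step left them, time stands still between calls to the robot, and variables do not carry over. Pictures are saved under pics/ and viewed, at most 10 in all, crops included, and the job is handed in when it is done.

Besides the shell and the picture viewer there is one more tool, called after ">>>" by a JSON object that holds its "op" and its "data". play_rows: Moves the arm, as the interface text tells. Its arguments: {"type":"object","properties":{"translation":{"type":"array"},"twist":{"type":"array"},"hand":{"type":"array"}},"required":["translation","twist","hand"]}

```bash
mkdir -p pics; python3 - <<'E'
from workcell import bot,eyes
import cv2
for n in("scene","top"):
    cv2.imwrite(f"pics/{n}0.png",eyes.get_image(n)[:,:,::-1])
    i=eyes.camera_info(n);print(n,i)
s=bot.read_state();print(s['ee_pos'],s['ee_rot'],s['clock'],s['finger_gap'])
E
```

```text
scene {'fx': 540.1685782001082, 'fy': 540.1685782001082, 'cx': 321.30259564192687, 'cy': 234.14852858524597, 'camera_from_world': array([[-0.32539274,  0.94557047,  0.00400667,  0.27102579],
       [ 0.66362253,  0.23138226, -0.71138413, -0.2910415 ],
       [-0.6735909 , -0.22882032, -0.70279197,  1.59808128],
       [ 0.        ,  0.        ,  0.        ,  1.        ]])}
top {'fx': 498.4735072035256, 'fy': 498.4735072035256, 'cx': 319.37446282949804, 'cy': 230.88668671362763, 'camera_from_world': array([[-0.01977798, -0.99973022,  0.01217822, -0.07351837],
       [-0.98302922,  0.01722276, -0.18263881,  0.60544668],
       [ 0.1823798 , -0.01558377, -0.98310465,  1.09215514],
       [ 0.        ,  0.        ,  0.        ,  1.        ]])}
[0.13116001 0.50798172 0.22613848] [-3.14029013e+00 -1.44442569e-04  2.88879484e+00] 0.1 0.9996673952160627
```

View pics/scene0.png

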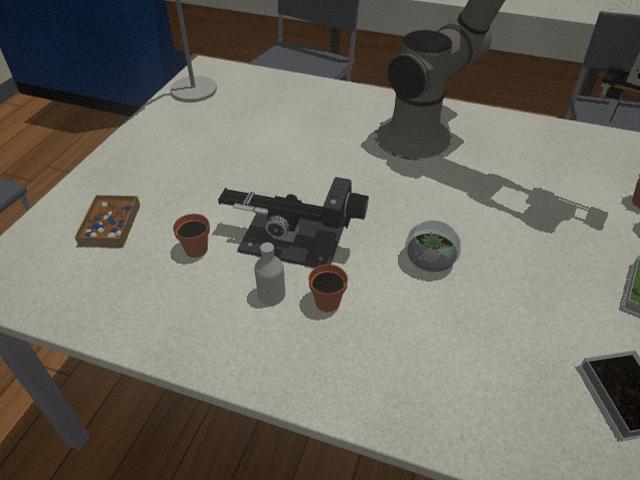

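View pics/top0.png

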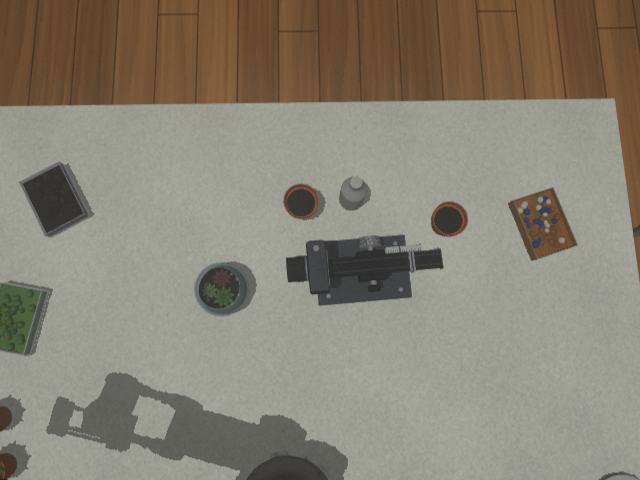

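The scene view shows the stand at about (300,220), the bottle at (268,278), pots at (193,235) and (328,288), and the bowl at (433,245). In the top view the wheel is at about (371,242), the clip at (411,260), the bottle at (354,192), pots at (301,201) and (449,218), and the bowl at (221,289).

```bash
python3 - <<'E'
import cv2
a=cv2.imread("pics/top0.png")[165:315,275:475]
cv2.imwrite("pics/c0.png",cv2.resize(a,None,fx=4,fy=4,interpolation=cv2.INTER_CUBIC))
E
```

```text
(no output)
```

View pics/c0.png

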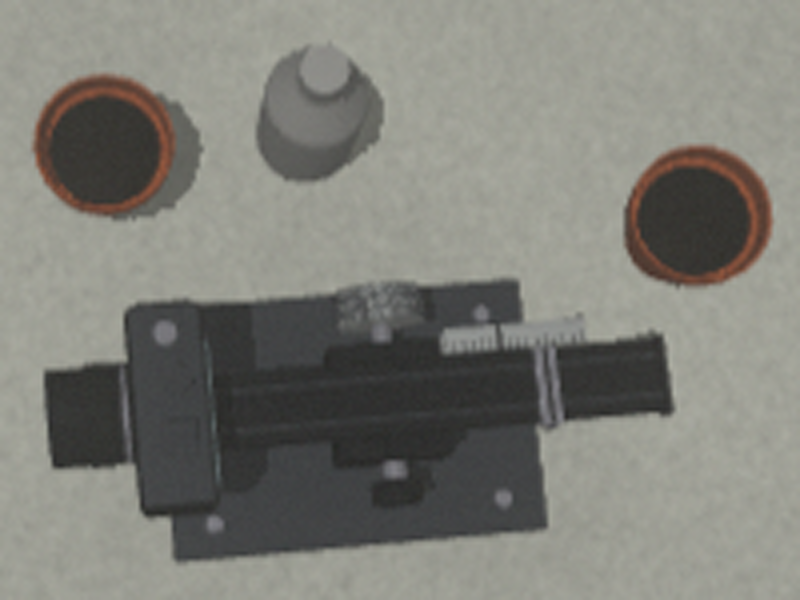

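The crop shows the base plate corners at (518,281), (547,527) and (176,560), the gauge line at about (500,338), the clip line at about (548,385) and the wheel at about (380,307). Next I'll fit the stand pose from these.

```bash
cat > h.py <<'E'
import numpy as np
from workcell import bot,eyes
from scipy.optimize import least_squares
def proj(n,P):
    i=eyes.camera_info(n);T=i["camera_from_world"];c=np.atleast_2d(P)@T[:3,:3].T+T[:3,3]
    return np.c_[i["fx"]*c[:,0]/c[:,2]+i["cx"],i["fy"]*c[:,1]/c[:,2]+i["cy"]]
def W(p,S):
    p=np.atleast_2d(S)/1000.;c,s=np.cos(p[2]),np.sin(p[2])
    return np.c_[p[0]+c*S_(S)[:,0]-s*S_(S)[:,1],p[1]+s*S_(S)[:,0]+c*S_(S)[:,1],S_(S)[:,2]]
S_=lambda S:np.atleast_2d(S)/1000.
def W(p,S):
    c,s=np.cos(p[2]),np.sin(p[2]);a=S_(S)
    return np.c_[p[0]+c*a[:,0]-s*a[:,1],p[1]+s*a[:,0]+c*a[:,1],a[:,2]]
E
python3 - <<'E'
from h import *
import cv2
px=np.array([[518,281],[547,527],[176,560],[500,338],[548,385]])
uv=(px+.5)/4-.5+[275,165]
S=lambda g:[[-95,-75,12],[-95,75,12],[125,75,12],[-62,-28.5,104],[-62-g,0,105]]
f=lambda p:(proj("top",W(p,S(p[3]*1000)))-uv).ravel()
r=least_squares(f,[.45,-.15,1.57,.02]);p=r.x
print(p,r.fun.reshape(-1,2).round(1))
np.save("pose.npy",p)
print("wheel top",W(p,[0,-53,111]))
pts=S(p[3]*1000)+[[0,-53,111],[0,-63,86],[125,-75,12]]
im=cv2.imread("pics/scene0.png")
for u,v in proj("scene",W(p,pts)): cv2.circle(im,(int(u*8),int(v*8)),8,(0,0,255),-1,shift=3)
cv2.imwrite("pics/c1.png",cv2.resize(im[160:320,160:380],None,fx=3.5,fy=3.5,interpolation=cv2.INTER_CUBIC))
E
```

```text
[ 0.51959426 -0.19909275  1.63394609  0.0233153 ] [[ 0.3 -0.6]
 [ 0.4  0.7]
 [-0.5  0.3]
 [-0.1 -0.3]
 [-0.  -0.1]]
wheel top [[ 0.57248861 -0.19574804  0.111     ]]
```

View pics/c1.png

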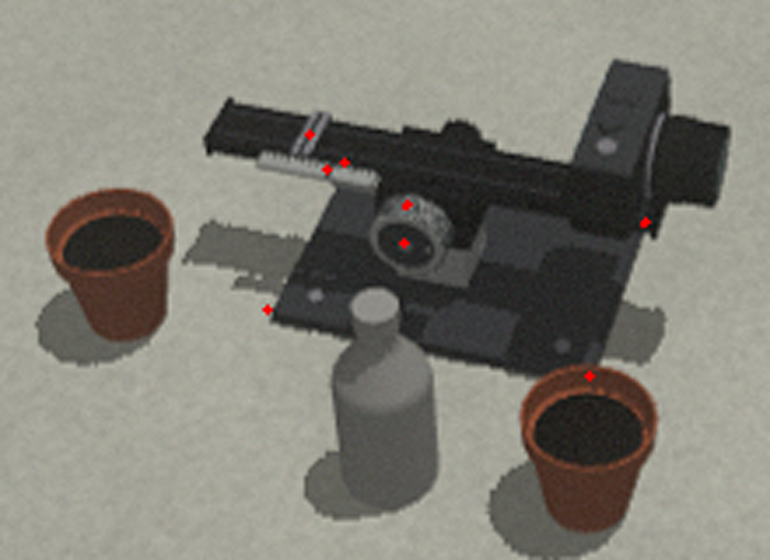

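The overlay points fall on the wheel, clip and gauge lines, so the pose fits. The gap is about 23 mm. I'm moving above the wheel with the fingers shut.

>>> {"op": "play_rows", "data": {"translation": [[-12,-11.5,0],[-12,-11.5,0],[-12,-11.5,0],[-12,-11.5,0],[-12,-11.5,0]], "twist": [0,0,0,0,0], "hand": [255,255,255,255,255]}}

```text
clock: 0.52
ee_pos: [0.2212, 0.362, 0.2264]
ee_rot: [-3.139, 0.001, 2.884]
force: [-0.1, 1.3, -0.6]
finger_gap: 0.69
grasp_force: 0.0
```

>>> {"op": "play_rows", "data": {"translation": [[-14,-13.5,0],[-14,-13.5,0],[-14,-13.5,0],[-14,-13.5,0],[-14,-13.5,0]], "twist": [0,0,0,0,0], "hand": [255,255,255,255,255]}}

```text
clock: 0.93
ee_pos: [0.3214, 0.1989, 0.2267]
ee_rot: [-3.141, 0.0, 2.888]
force: [0.2, 1.5, -0.2]
finger_gap: 0.319
grasp_force: 0.0
```

>>> {"op": "play_rows", "data": {"translation": [[-14,-13.5,0],[-14,-13.5,0],[-14,-13.5,0],[-14,-13.5,0],[-14,-13.5,0]], "twist": [0,0,0,0,0], "hand": [255,255,255,255,255]}}

```text
clock: 1.35
ee_pos: [0.4237, 0.0326, 0.2266]
ee_rot: [-3.141, 0.001, 2.887]
force: [0.7, 0.3, -0.8]
finger_gap: 0.012
grasp_force: 0.0
```

>>> {"op": "play_rows", "data": {"translation": [[-14,-13.4,0],[-14,-13.4,0],[-14,-13.4,0],[-14,-13.4,0],[-14,-13.4,0]], "twist": [0,0,0,0,0], "hand": [255,255,255,255,255]}}

```text
clock: 1.77
ee_pos: [0.5257, -0.1324, 0.2261]
ee_rot: [-3.141, 0.0, 2.887]
force: [-0.7, -0.9, 0.5]
finger_gap: 0.006
grasp_force: 0.0
```

>>> {"op": "play_rows", "data": {"translation": [[-6.7,-6.4,0],[-6.7,-6.4,0],[-6.7,-6.4,0],[-6.7,-6.4,0],[-6.7,-6.4,0]], "twist": [-0.316,-0.316,-0.316,-0.316,-0.316], "hand": [255,255,255,255,255]}}

```text
clock: 2.18
ee_pos: [0.5729, -0.2078, 0.2256]
ee_rot: [3.14, -0.002, -3.081]
force: [-0.7, 0.0, -0.0]
finger_gap: 0.006
grasp_force: 0.0
```

```bash
python3 - <<'E'
from h import *
import cv2
s=bot.read_state();print(s['ee_pos'],s['ee_rot'],s['q'],s['force'])
p=np.load("pose.npy")
d=np.array(s['ee_pos'])[:2]-p[:2];c,n=np.cos(p[2]),np.sin(p[2]);print("stand xy",c*d[0]+n*d[1],-n*d[0]+c*d[1])
a=eyes.get_image("scene")[:,:,::-1]
cv2.imwrite("pics/s1.png",cv2.resize(a[60:320,160:420],None,fx=2.3,fy=2.3,interpolation=cv2.INTER_CUBIC))
E
```

```text
[ 0.57286285 -0.20777952  0.22562919] [ 3.14002100e+00 -1.63761549e-03 -3.08129980e+00] [-4.73924160e-01  5.01128782e-01  1.27562927e+00  5.29813095e-04
  1.36704431e+00 -2.10511983e+00] [-0.67485265  0.04150645 -0.0118242 ]
stand xy -0.012031115286418748 -0.05261420996296259
```

View pics/s1.png

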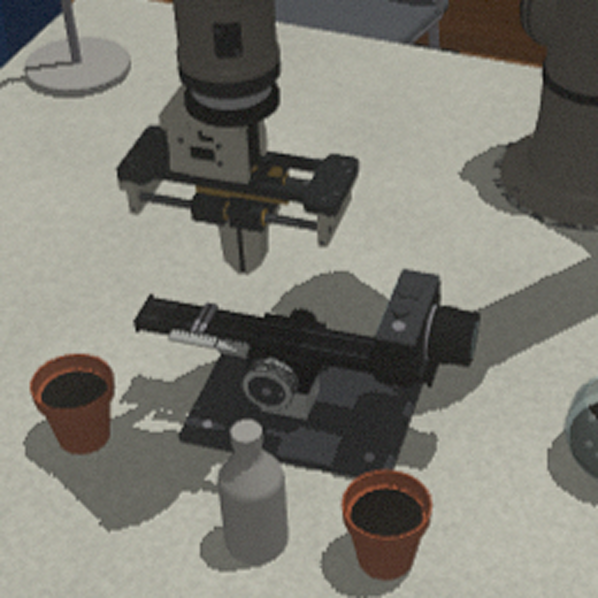

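The fingers taper, so their narrow side lies along the stand's x. I'll turn a quarter so that the 19 mm flat lies along the rail and the hand's body stays away from the camera, and descend part way.

>>> {"op": "play_rows", "data": {"translation": [[0,0,1],[0,0,2],[0,0,3],[0,0,3],[0,0,3]], "twist": [0.12,0.24,0.36,0.48,0.6], "hand": [255,255,255,255,255]}}

```text
clock: 2.65
ee_pos: [0.5724, -0.2059, 0.1964]
ee_rot: [3.141, -0.002, 2.599]
force: [0.8, 0.7, 0.7]
finger_gap: 0.007
grasp_force: 0.0
```

>>> {"op": "play_rows", "data": {"translation": [[0,0,1],[0,0,2],[0,0,3],[0,0,3],[0,0,3]], "twist": [0.12,0.24,0.36,0.48,0.6], "hand": [255,255,255,255,255]}}

```text
clock: 3.07
ee_pos: [0.5724, -0.2059, 0.1665]
ee_rot: [-3.141, -0.001, 1.999]
force: [-0.1, -0.4, 0.1]
finger_gap: 0.009
grasp_force: 0.0
```

>>> {"op": "play_rows", "data": {"translation": [[0,0,1],[0,0,2],[0,0,2.5],[0,0,2.5],[0,0,2.5]], "twist": [0.12,0.24,0.37,0.37,0.37], "hand": [255,255,255,255,255]}}

```text
clock: 3.48
ee_pos: [0.5729, -0.2066, 0.1422]
ee_rot: [-3.141, -0.0, 1.638]
force: [0.2, -0.5, 1.5]
finger_gap: 0.002
grasp_force: 0.0
```

```bash
cat >> h.py <<'E'
def st():
    s=bot.read_state();p=np.load("pose.npy")
    d=np.array(s['ee_pos'])[:2]-p[:2];c,n=np.cos(p[2]),np.sin(p[2])
    print("stand xyz mm",np.round([1e3*(c*d[0]+n*d[1]),1e3*(-n*d[0]+c*d[1]),1e3*s['ee_pos'][2]],1),"rot",np.round(s['ee_rot'],3),"F",np.round(s['force'],1),"t",s['clock'])
E
python3 - <<'E'
from h import *
import cv2
st()
a=eyes.get_image("scene")[:,:,::-1]
cv2.imwrite("pics/s2.png",cv2.resize(a[160:280,200:360],None,fx=5,fy=5,interpolation=cv2.INTER_CUBIC))
E
```

```text
stand xyz mm [-10.9 -52.7 142.2] rot [-3.141 -0.     1.638] F [ 0.2 -0.5  1.5] t 3.4833
```

View pics/s2.png

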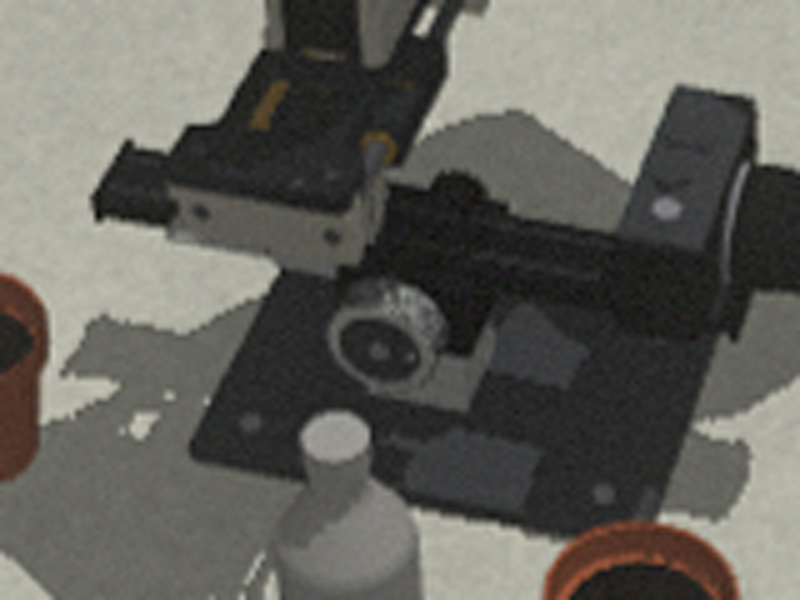

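The hand is above the wheel (crop 385,330), with its body clear of the rail and bottle. Next I'll probe downward.

>>> {"op": "play_rows", "data": {"translation": [[0.1,0.15,1.5],[0.1,0.15,2.8],[0.1,0.15,2.9],[0.1,0.15,2.9],[0.1,0.15,2.9]], "twist": [0,0,0,0,0], "hand": [255,255,255,255,255]}}

```text
clock: 3.95
ee_pos: [0.575, -0.2069, 0.1137]
ee_rot: [3.14, 0.001, 1.636]
force: [0.4, -0.5, -0.0]
finger_gap: 0.002
grasp_force: 0.0
```

>>> {"op": "play_rows", "data": {"translation": [[0,0,0.1],[0,0,0.2],[0,0,0.2],[0,0,0.2],[0,0,0.2]], "twist": [0,0,0,0,0], "hand": [255,255,255,255,255]}}

```text
clock: 4.37
ee_pos: [0.5748, -0.207, 0.111]
ee_rot: [3.141, 0.0, 1.635]
force: [-0.7, -0.6, 0.4]
finger_gap: 0.004
grasp_force: 0.4
```

```bash
python3 -c "
from h import *
st()"
```

```text
stand xyz mm [-11.3 -54.6 111. ] rot [3.141 0.    1.635] F [-0.7 -0.6  0.4] t 4.3667
```

>>> {"op": "play_rows", "data": {"translation": [[0.3,0,0.0],[0.3,0,0.1],[0.3,0,0.1],[0.3,0,0.1],[0.3,0,0.1]], "twist": [0,0,0,0,0], "hand": [255,255,255,255,255]}}

```text
clock: 4.78
ee_pos: [0.5747, -0.204, 0.1109]
ee_rot: [3.14, 0.001, 1.635]
force: [-2.3, -0.6, 8.5]
finger_gap: 0.003
grasp_force: 3.7
```

>>> {"op": "play_rows", "data": {"translation": [[0,0,0.1],[0,0,0.1],[0,0,0.1],[0,0,0.1],[0,0,0.1]], "twist": [0,0,0,0,0], "hand": [255,255,255,255,255]}}

```text
clock: 5.2
ee_pos: [0.5748, -0.2042, 0.1108]
ee_rot: [3.14, 0.001, 1.635]
force: [-3.7, -0.1, 12.1]
finger_gap: 0.006
grasp_force: 6.0
```

>>> {"op": "play_rows", "data": {"translation": [[0.2,0,-0.1],[0.6,0,-0.1],[1.0,0,-0.1],[1.4,0,-0.1],[1.6,0,-0.1]], "twist": [0,0,0,0,0], "hand": [255,255,255,255,255]}}

```text
clock: 5.62
ee_pos: [0.5736, -0.188, 0.111]
ee_rot: [3.14, 0.001, 1.635]
force: [-2.2, -1.8, 8.4]
finger_gap: 0.007
grasp_force: 4.1
```

```bash
python3 - <<'E'
from h import *
import cv2
st()
a=eyes.get_image("top")[:,:,::-1]
cv2.imwrite("pics/t2.png",cv2.resize(a[165:315,275:475],None,fx=4,fy=4,interpolation=cv2.INTER_CUBIC))
E
```

```text
stand xyz mm [  7.7 -54.6 111. ] rot [3.140e+00 1.000e-03 1.635e+00] F [-2.2 -1.8  8.4] t 5.6167
```

View pics/t2.png

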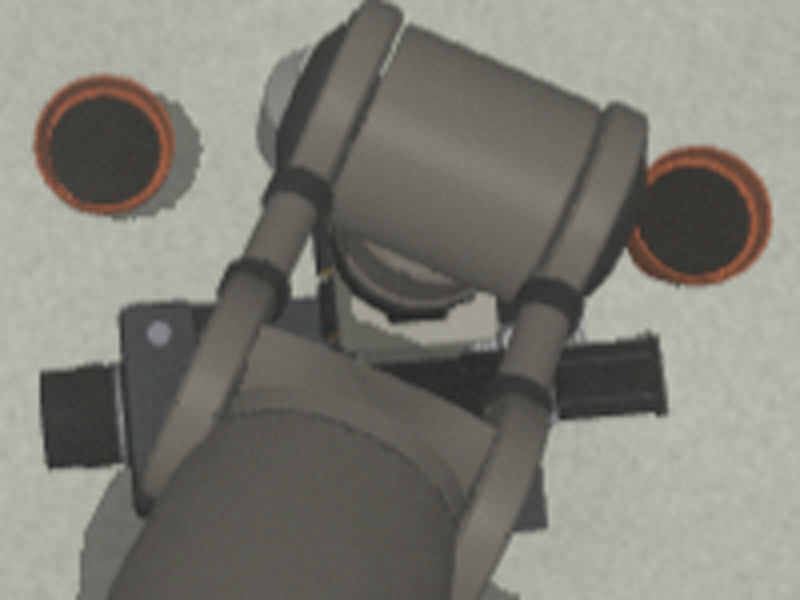

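One stroke moved the rail about 2.5 mm with no slip: the rail's rear end went from crop x 668 to 663. I'm repeating the strokes, lifting between them.

>>> {"op": "play_rows", "data": {"translation": [[0,0,-0.6],[-1.8,0,-0.6],[-1.8,0,0],[-0.9,0,0],[0,0,0]], "twist": [0,0,0,0,0], "hand": [255,255,255,255,255]}}

```text
clock: 6.08
ee_pos: [0.5743, -0.1891, 0.111]
ee_rot: [3.139, 0.003, 1.633]
force: [0.5, -2.8, 9.4]
finger_gap: 0.007
grasp_force: 4.9
```

>>> {"op": "play_rows", "data": {"translation": [[0,0,-0.6],[-1.8,0,-0.6],[-1.8,0,0],[-0.9,0,0],[0,0,0]], "twist": [0,0,0,0,0], "hand": [255,255,255,255,255]}}

```text
clock: 6.5
ee_pos: [0.5741, -0.1892, 0.1109]
ee_rot: [3.139, 0.003, 1.633]
force: [-1.5, -2.3, 11.0]
finger_gap: 0.006
grasp_force: 5.8
```

```bash
python3 - <<'E'
from h import *
import cv2
st()
# rail rear end tracking: 1-D dark/bright edge along rows of rail's rear in top view
def edge(g):
    g=cv2.GaussianBlur(g,(0,0),.7).astype(float); o=[]
    for r in range(256,264):
        w=g[r,430:452]; t=(w[:4].mean()+w[-5:].mean())/2
        k=np.argmax(w>t); o.append(430+k-1+(t-w[k-1])/(w[k]-w[k-1]))
    return np.median(o)
a=cv2.imread("pics/top0.png",0);b=cv2.cvtColor(eyes.get_image("top"),cv2.COLOR_RGB2GRAY)
e=edge(a),edge(b);print(e)
p=np.load("pose.npy");q=proj("top",W(p,[[-165,0,104],[-155,0,104]]))[:,0];print("moved mm",(e[0]-e[1])/abs(q[1]-q[0])*10)
E
```

```text
stand xyz mm [  6.4 -55.  110.9] rot [3.139e+00 3.000e-03 1.633e+00] F [-1.5 -2.3 11. ] t 6.5
(np.float64(441.89344512195123), np.float64(437.64902777777775))
moved mm 9.39635662897733
```

>>> {"op": "play_rows", "data": {"translation": [[0,0,-0.6],[-1.8,0,-0.6],[-1.8,0,0],[-0.9,0,0],[0,0,0]], "twist": [0,0,0,0,0], "hand": [255,255,255,255,255]}}

```text
clock: 6.97
ee_pos: [0.574, -0.1892, 0.1109]
ee_rot: [3.139, 0.003, 1.633]
force: [-1.6, -2.6, 13.9]
finger_gap: 0.004
grasp_force: 6.5
```

>>> {"op": "play_rows", "data": {"translation": [[0,0,-0.6],[-1.8,0,-0.6],[-1.8,0,0],[-0.9,0,0],[0,0,0]], "twist": [0,0,0,0,0], "hand": [255,255,255,255,255]}}

```text
clock: 7.38
ee_pos: [0.574, -0.1893, 0.1109]
ee_rot: [3.139, 0.003, 1.633]
force: [-1.2, -2.5, 13.2]
finger_gap: 0.005
grasp_force: 6.9
```

>>> {"op": "play_rows", "data": {"translation": [[0,0,-0.6],[-1.8,0,-0.6],[-1.8,0,0],[-0.9,0,0],[0,0,0]], "twist": [0,0,0,0,0], "hand": [255,255,255,255,255]}}

```text
clock: 7.8
ee_pos: [0.574, -0.1894, 0.1109]
ee_rot: [3.139, 0.003, 1.633]
force: [-1.2, -2.7, 13.6]
finger_gap: 0.006
grasp_force: 7.2
```

>>> {"op": "play_rows", "data": {"translation": [[0,0,-0.6],[-1.8,0,-0.6],[-1.8,0,0],[-0.9,0,0],[0,0,0]], "twist": [0,0,0,0,0], "hand": [255,255,255,255,255]}}

```text
clock: 8.22
ee_pos: [0.5739, -0.1894, 0.1109]
ee_rot: [3.139, 0.003, 1.633]
force: [-2.9, -2.9, 14.4]
finger_gap: 0.004
grasp_force: 7.5
```

```bash
python3 - <<'E'
from h import *
import cv2
st()
cv2.imwrite("pics/t3.png",eyes.get_image("top")[:,:,::-1])
def edge(g):
    g=cv2.GaussianBlur(g,(0,0),.7).astype(float); o=[]
    for r in range(256,264):
        w=g[r,425:452]; t=(w[:4].mean()+w[-5:].mean())/2
        k=np.argmax(w>t); o.append(425+k-1+(t-w[k-1])/(w[k]-w[k-1]))
    return np.median(o)
a=cv2.imread("pics/top0.png",0);b=cv2.imread("pics/t3.png",0)
e=edge(a),edge(b);print(e)
p=np.load("pose.npy");q=proj("top",W(p,[[-165,0,104],[-155,0,104]]))[:,0];print("moved mm",(e[0]-e[1])/abs(q[1]-q[0])*10)
E
```

```text
stand xyz mm [  6.2 -54.8 110.9] rot [3.139e+00 3.000e-03 1.633e+00] F [-2.9 -2.9 14.4] t 8.2167
(np.float64(441.87332317073174), np.float64(431.6344241352201))
moved mm 22.667032721895033
```

The tracker says the rail has moved about 22 mm, so it should be nearly there. I'm lifting off and moving aside to look.

>>> {"op": "play_rows", "data": {"translation": [[0,0,-2],[0,0,-6],[0,0,-10],[0,0,-12],[0,0,-12]], "twist": [0,0,0,0,0], "hand": [255,255,255,255,255]}}

```text
clock: 8.68
ee_pos: [0.5751, -0.1881, 0.2338]
ee_rot: [3.135, 0.003, 1.634]
force: [0.5, -0.3, -0.7]
finger_gap: 0.002
grasp_force: 0.0
```

>>> {"op": "play_rows", "data": {"translation": [[4,0,0],[8,0,0],[12,0,0],[16,0,0],[20,0,0]], "twist": [0,0,0,0,0], "hand": [255,255,255,255,255]}}

```text
clock: 9.1
ee_pos: [0.5591, 0.0139, 0.2271]
ee_rot: [-3.138, -0.001, 1.634]
force: [0.8, -0.9, -0.3]
finger_gap: 0.002
grasp_force: 0.0
```

>>> {"op": "play_rows", "data": {"translation": [[4,0,0],[8,0,0],[10,0,0],[10,0,0],[10,0,0]], "twist": [0,0,0,0,0], "hand": [255,255,255,255,255]}}

```text
clock: 9.52
ee_pos: [0.5531, 0.1127, 0.2275]
ee_rot: [-3.138, -0.0, 1.637]
force: [0.7, -0.3, 0.3]
finger_gap: 0.002
grasp_force: 0.0
```

```bash
python3 - <<'E'
from h import *
import cv2
st()
f=np.mean([eyes.get_image("top")[:,:,::-1].astype(float) for _ in range(6)],0).astype(np.uint8)
g=np.mean([eyes.get_image("scene")[:,:,::-1].astype(float) for _ in range(6)],0).astype(np.uint8)
cv2.imwrite("pics/t4.png",f);cv2.imwrite("pics/s4.png",g)
A=cv2.resize(f[235:275,365:445],None,fx=8,fy=8,interpolation=cv2.INTER_CUBIC)
B=cv2.resize(g[183:218,215:295],None,fx=8,fy=8,interpolation=cv2.INTER_CUBIC)
cv2.imwrite("pics/c4.png",np.vstack([A,B]))
E
```

```text
stand xyz mm [309.1 -53.1 227.5] rot [-3.138 -0.     1.637] F [ 0.7 -0.3  0.3] t 9.5167
```

View pics/c4.png

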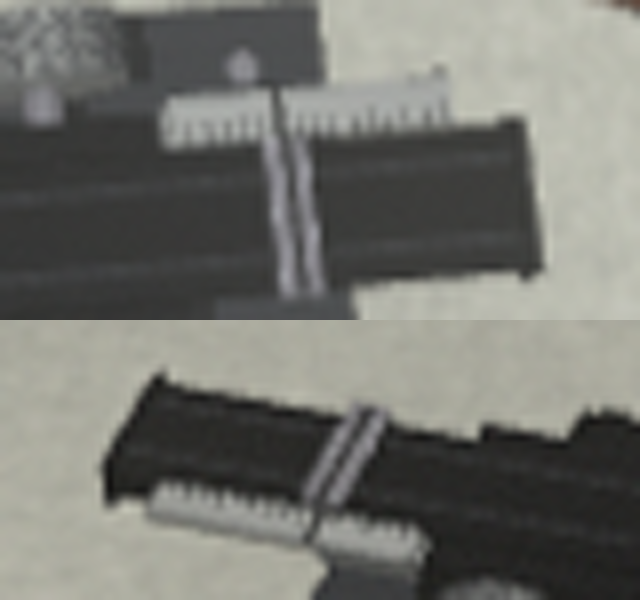

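Both views show the clip's line almost level with the gauge line. In the top half the gauge runs (275,90)–(281,135) and the clip (287,140)–(303,290). The clip looks about 1 mm behind, so I'll fit it at subpixel level.

```bash
python3 - <<'E'
from h import *
import cv2
from scipy.ndimage import map_coordinates as mc
p=np.load("pose.npy")
def dark(n,img,ys,z,x0,w):
    g=cv2.imread(img,0).astype(float);X=np.arange(-w,w+.01,.25)+x0;o=[]
    for y in ys:
        uv=proj(n,W(p,[[x,y,z] for x in X]));v=mc(g,[uv[:,1],uv[:,0]],order=3)
        o.append(v)
    v=np.mean(o,0);k=np.argmin(v[8:-8])+8;c=np.polyfit(X[k-6:k+7],v[k-6:k+7],2);return -c[1]/2/c[0],v
for n,f in(("top","pics/t4.png"),("scene","pics/s4.png")):
    a,_=dark(n,f,np.arange(-33,-25,1),104,-62,6)
    for z in(104,107.5):
        b,v=dark(n,f,np.arange(-15,16,2),z,-63,5);print(n,z,"gauge",round(a,2),"clip",round(b,2),"gap",round(b-a,2))
    print(v.round()[::3])
E
```

```text
top 104 gauge -61.57 clip -63.04 gap -1.48
top 107.5 gauge -61.57 clip -62.4 gap -0.83
[101. 123. 137. 141. 133. 116.  96.  82.  83.  96. 116. 132. 141. 142.]
scene 104 gauge -59.94 clip -62.5 gap -2.56
scene 107.5 gauge -59.94 clip -60.8 gap -0.86
[ 62.  77.  94. 112. 123. 126. 118. 102.  83.  70.  69.  80.  98. 116.]
```

With the line on the clip's top (z 107.5), the two cameras agree on a gap of −0.85 mm. That is already inside the tolerance, but I'll centre it with a short 6 mm stroke.

>>> {"op": "play_rows", "data": {"translation": [[-4,0,0],[-8,0,0],[-12,0,0],[-16,0,0],[-20,0,0]], "twist": [0,0,0,0,0], "hand": [255,255,255,255,255]}}

```text
clock: 10.53
ee_pos: [0.5669, -0.0898, 0.2299]
ee_rot: [3.141, 0.0, 1.635]
force: [1.0, -0.2, 0.1]
finger_gap: 0.004
grasp_force: 0.0
```

>>> {"op": "play_rows", "data": {"translation": [[-4,0,0],[-8,0,0],[-10.6,0,0],[-10.6,0,0],[-10.6,0,0]], "twist": [0,0,0,0,0], "hand": [255,255,255,255,255]}}

```text
clock: 10.95
ee_pos: [0.5735, -0.1953, 0.2293]
ee_rot: [-3.141, -0.001, 1.632]
force: [0.1, -0.3, 1.2]
finger_gap: 0.005
grasp_force: 0.0
```

>>> {"op": "play_rows", "data": {"translation": [[0,0,3],[0,0,6],[0,0,9],[0,0,11.2],[0,0,11.2]], "twist": [0,0,0,0,0], "hand": [255,255,255,255,255]}}

```text
clock: 11.37
ee_pos: [0.5712, -0.1909, 0.113]
ee_rot: [-3.134, -0.005, 1.636]
force: [-1.3, -0.0, -0.2]
finger_gap: 0.001
grasp_force: 0.0
```

```bash
python3 -c "
from h import *
st()"
```

```text
stand xyz mm [  4.9 -52.  113. ] rot [-3.134 -0.005  1.636] F [-1.3 -0.  -0.2] t 11.3667
```

>>> {"op": "play_rows", "data": {"translation": [[-0.3,0.1,0],[-0.3,0.1,0],[-0.3,0.1,0],[-0.3,0.1,0.2],[-0.3,0.1,0.3]], "twist": [0,0,0,0,0], "hand": [255,255,255,255,255]}}

```text
clock: 11.78
ee_pos: [0.5755, -0.1969, 0.1158]
ee_rot: [3.14, 0.001, 1.635]
force: [-0.9, 0.1, -0.2]
finger_gap: 0.0
grasp_force: 0.0
```

```bash
python3 -c "
from h import *
st()"
```

```text
stand xyz mm [ -1.4 -55.9 115.8] rot [3.140e+00 1.000e-03 1.635e+00] F [-0.9  0.1 -0.2] t 11.7833
```

Now press 6 mm lower (about 1 mm into contact), stroke 6 mm, then lift.

>>> {"op": "play_rows", "data": {"translation": [[-0.2,0,0.4],[-0.2,0,0.6],[-0.2,0,0.6],[-0.2,0,0.6],[-0.2,0,0.6]], "twist": [0,0,0,0,0], "hand": [255,255,255,255,255]}}

```text
clock: 12.2
ee_pos: [0.5758, -0.1996, 0.1109]
ee_rot: [3.139, 0.002, 1.635]
force: [-3.2, 0.7, 12.7]
finger_gap: 0.001
grasp_force: 6.3
```

>>> {"op": "play_rows", "data": {"translation": [[0.2,0,0],[0.4,0,0],[0.6,0,0],[0.6,0,0],[0.6,0,0]], "twist": [0,0,0,0,0], "hand": [255,255,255,255,255]}}

```text
clock: 12.62
ee_pos: [0.5754, -0.1938, 0.1109]
ee_rot: [3.139, 0.002, 1.635]
force: [-3.6, 0.3, 12.1]
finger_gap: 0.006
grasp_force: 6.2
```

>>> {"op": "play_rows", "data": {"translation": [[0,0,-2],[0,0,-6],[0,0,-10],[0,0,-12],[0,0,-12]], "twist": [0,0,0,0,0], "hand": [255,255,255,255,255]}}

```text
clock: 13.03
ee_pos: [0.5769, -0.194, 0.2346]
ee_rot: [3.132, 0.005, 1.635]
force: [-0.5, -0.3, 0.2]
finger_gap: 0.005
grasp_force: 0.0
```

>>> {"op": "play_rows", "data": {"translation": [[4,0,0],[8,0,0],[12,0,0],[16,0,0],[20,0,0]], "twist": [0,0,0,0,0], "hand": [255,255,255,255,255]}}

```text
clock: 13.45
ee_pos: [0.5611, 0.0083, 0.2276]
ee_rot: [-3.14, -0.0, 1.634]
force: [0.8, 0.1, -0.3]
finger_gap: 0.001
grasp_force: 0.0
```

>>> {"op": "play_rows", "data": {"translation": [[4,0,0],[8,0,0],[10,0,0],[10,0,0],[10,0,0]], "twist": [0,0,0,0,0], "hand": [255,255,255,255,255]}}

```text
clock: 13.87
ee_pos: [0.555, 0.1073, 0.2277]
ee_rot: [-3.14, 0.0, 1.637]
force: [-0.3, -1.4, 0.7]
finger_gap: 0.003
grasp_force: 0.0
```

```bash
python3 - <<'E'
from h import *
import cv2
from scipy.ndimage import map_coordinates as mc
p=np.load("pose.npy")
for n in("top","scene"):
    g=np.mean([cv2.cvtColor(eyes.get_image(n),cv2.COLOR_RGB2GRAY).astype(float) for _ in range(6)],0)
    cv2.imwrite(f"pics/{n}5.png",g)
    def dark(ys,z,x0,w):
        X=np.arange(-w,w+.01,.25)+x0
        v=np.mean([mc(g,proj(n,W(p,[[x,y,z] for x in X]))[:,::-1].T,order=3) for y in ys],0)
        k=np.argmin(v[8:-8])+8;c=np.polyfit(X[k-6:k+7],v[k-6:k+7],2);return -c[1]/2/c[0]
    a=dark(np.arange(-33,-25),104,-62,6);b=dark(np.arange(-15,16,2),107.5,-62,5);print(n,a,b,b-a)
g=cv2.imread("pics/top5.png")[165:315,190:475]
cv2.imwrite("pics/c5.png",cv2.resize(g,None,fx=2.8,fy=2.8,interpolation=cv2.INTER_CUBIC))
E
```

```text
top -61.572049499053726 -61.47164721142057 0.10040228763315895
scene -59.95680205234034 -60.07751785496385 -0.12071580262350778[ WARN:0@5.647] global loadsave.cpp:1063 imwrite_ Unsupported depth image for selected encoder is fallbacked to CV_8U.
```

View pics/c5.png

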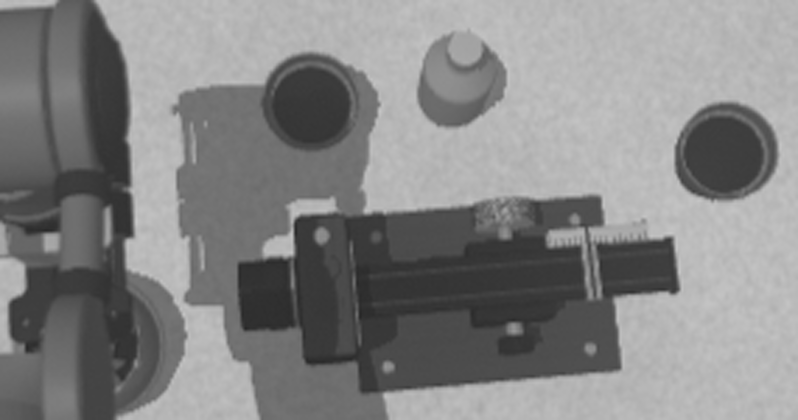

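The lines are now level: the gap is +0.1 mm in one camera and −0.1 mm in the other (crop about (590,240)). The hand is clear of everything, and the stand, pots and bottle look unmoved. I'm handing the job in.

```bash
python3 -c "
from workcell import sign_off
print(sign_off())"
```

```text
the job is handed in; nothing more can be done
None
```

The job is handed in (no verdict came back): the clip's line measures within about 0.1 mm of the gauge line in both cameras, the wheel was only rolled under the shut fingertips, and the hand ended clear with nothing else seen to move.

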